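# Open the safety-capped cleaner bottle in its bench holder

### The arm

A 7-joint arm with a two-finger parallel gripper is mounted at the origin on the work surface. World frame = base frame: x ahead of the robot, y to its left, z up, the work surface at z = 0. Lengths are in mm, angles in rad, forces in N, time in s.
With the tool pointing down it reaches from about 400 to 875 mm from the base axis. Payload 19.3 kg.
Tool frame: the origin (TCP) lies at the very end of the fingers, on their centre line; the grasp point (between the pads) lies 19 mm behind it; z points along the fingers, y is the line along which they close (so a half turn about z gives the same grasp; the last joint's range is limited). The gripper opens to 85 mm and grips with 20 to 120 N. Pads are 22 mm wide; open, the fingers measure 114 mm over their backs; the gripper's body (76 mm by 85 mm) begins 54 mm behind the grasp point. The pads swing forward as they close: fully open they stand 13 mm farther back than shut.
Start: joints at [1.208, 0.521, -0.036, 1.599, 0.021, 1.021, -0.113], TCP at [180.368, -598.399, 231.291] pointing down, gripper open.
Joint ranges: [-2.91, 2.91], [-0.3, 2.13], [-1.5, 1.42], [0.17, 2.43], [-1.26, 4.41], [0.16, 1.93], [-2.52, 2.52]. Speed limits (rad/s): [1.89, 1.89, 2.39, 2.39, 3.01, 3.01, 3.01].

### API

Orientations are given as a unit quaternion [w, x, y, z].
In Python, from workcell import monitor, cams, job gives the robot as it stands. The module is installed in compiled form; this text tells all that it offers.
- The arm moves only by the tool carry_out, never from a script. Its argument "targets" is text: rows parted by semicolons, each of 7 numbers parted by spaces: the turn, a rotation vector about the world's x, y, z in degrees, then the shift along the world's x, y, z in cm, then the opening, from 0 (shut) to 1 (fully open). A call has 1 to 20 rows; each row shifts and turns the commanded pose from where the row before left it; what a row does not reach is not made up. A row lasts 1/10 s, in which the tool goes at most 50 mm and 8.59 degrees, less where a joint would pass 70% of its speed; a pose out of reach is approached as far as the arm can. A call with a gripper value outside its range is refused whole. The fingers move at their own pace and stop on an object; the grip force is fixed at half the most. Time passes only in rows, so rows that do not move let the fingers close. It gives the time, the measured TCP pose, the force, the opening and the grip force at its end, in the units of the state.
- monitor.observe(): the state, without advancing time (a new reading comes with each control period).
- cams.snapshot(name): name is "scene" or "top" or "wrist"; returns a dict with "img" (480x640x3 uint8, red, green, blue), "vertical_fov" (degrees; the focal length in pixels is half the picture's height over the tangent of half this angle, whatever the lens; pixels are square), "cx", "cy" (the principal point, pixels), "extrinsics" (4x4, takes a point from camera to world coordinates). Camera axes: x right, y down, z forward; pixel columns grow to the right and rows downward; lengths in mm; the calibration is good to about 2 mm. The wrist camera is an equidistant fisheye: a pixel r from the principal point sees the ray r / f radians off the axis. A picture is of the moment at which its call begins. There is no depth.
- job.close_job(): hands the job in; it is judged then, once.
The state is a dict: "clock": time; "joint_pos": joint angles; "joint_vel": joint speeds; "joint_efforts": joint torques, N m; "position": TCP position; "tool_rot": TCP orientation; "contact_force": force on the tool from outside, world axes, zero at the start; "torque": the same for the moment, N m; "opening": opening from 0.0 (shut) to 1.0 (fully open); "finger_force": force on a finger pad.
Only numpy, scipy, OpenCV 4.12 (cv2) and the standard library are available. Lean on these libraries where they do the work, as an engineer would, in place of code of your own. Each camera call takes 0.05 s, during which the arm holds its last target. There are 200 camera calls.

### The job

Lift the flat-sided cleaner bottle out of the grey parts bin and, keeping it upright, stand it fully down in the pocket of the plywood holder with its cap still on. There, press its push-and-turn safety cap down, twist it anticlockwise (seen from above) until it is free, and lift it straight up off the bottle, which stays in the holder. Finish still gripping the cap, level, about 10 cm above the bottle's mouth, and leave the tin, the bearing and the piston where they are.

Things in the scene. Friction and masses are not known exactly. Their poses are not given: they have to be found in the camera images.
- bottle: White plastic bottle, 0.2 to 0.4 kg, upright in the bin, cap on. Flat-sided body 64 mm long (its x), 44 mm wide (y), 88 mm high, paper labels on the long sides; shoulder up to 96 mm; round neck 28 mm across with two ledges reaching 20.5 mm from its axis; mouth at 125 mm. Origin: centre of the underside, z up. Turned by 180 degrees it fits the holder as well.
- cap: Black ribbed round push-and-turn cap, 50 mm across, 31 mm high, 50 g. Origin: centre of its open lower edge, z up. Locked: origin 107 mm above the bottle's underside, top at 138 mm, 11 mm free below its edge down to the shoulder, x axis along the bottle's x. Grip it across the sides at any yaw; locked, it carries the bottle's weight.
- cap_top (a point): Centre of the cap's top face. Sprung: pressing takes 5 N to start, 12 N at the full 6 mm travel. Turning is blocked until it is down more than 3 mm (4 to 6 is right). Kept pressed and turned anticlockwise from above, it is free after 50 degrees relative to the bottle (stop near 120); turn the hand about 80, as the bottle has up to 10 of play in the holder. Then it lifts straight off.
- holder: Plywood block fixed on the bench, 116 mm (x) by 96 mm (y), 30 mm high, with one rectangular pocket from above, centred, 70 mm (along x) by 50 mm (y) at its walls, with 5 mm chamfer at the mouth and 24 mm deep: its floor is 6 mm above the origin. Origin: centre of the underside. The bottle fits with 3 mm play on each side, its long side along the holder's x, and the walls keep it from turning.
- bin: Grey open parts bin fixed on the bench, 200 mm (x) by 270 mm (y), walls 60 mm high and 5 mm thick, floor 5 mm thick; origin: centre of the underside. The bottle stands in its -y half; the tin and the bearing in its +y half.
- tin: Bystander: round aluminium tin, 64 mm across, 48 mm high, in the bin; origin: centre of the underside.
- bearing: Bystander: steel bearing ring, 60 mm across, 18 mm high, flat in the bin; origin: centre of the underside.
- piston: Bystander: aluminium piston, 72 mm across, 66 mm high, standing on the bench; origin: centre of the underside.
Not all that is in view belongs to the job. Of the things shaped like the bottle, the white one is meant. Several things have the shape of the holder; the one meant has the colours described above.

How it is judged (in metres and radians):
On the way, in this order (a step that is already met when the one before it is completed fails the run):
1. the bottle stands fully down in the holder's pocket with its cap still locked on (z of bottle in the frame of holder below 0.011 m and horizontal distance between bottle and holder below 0.01 m and angle between bottle's own z axis and vertical below 0.12 rad and z of cap in the frame of bottle below 0.112 m and angle between the x axis of cap and the x axis of bottle, either way round below 0.45 rad), for 0.2 s.
2. the cap is twisted past its lock, still on the bottle in the holder (z of bottle in the frame of holder below 0.011 m and horizontal distance between bottle and holder below 0.01 m and angle between bottle's own z axis and vertical below 0.12 rad and z of cap in the frame of bottle below 0.125 m and angle between the x axis of cap and the x axis of bottle, either way round above 0.6 rad), for 0.05 s.
At the end, for the whole second after the job is handed in: Bottle down in the pocket (within 5 mm of its floor, 10 mm of its centre, 7 degrees of upright); cap held still in the fingers, edge 50-160 mm above the mouth, within 40 mm of the axis, level within 17 degrees, clear of the bottle; bystanders within 40 mm of their starts (z of bottle in the frame of holder below 0.011 m and horizontal distance between bottle and holder below 0.01 m and angle between bottle's own z axis and vertical below 0.12 rad and z of cap in the frame of bottle between 0.175 and 0.285 m and horizontal distance between cap and bottle below 0.04 m and angle between cap's own z axis and vertical below 0.3 rad and contact force between cap and the fingers above 1 N and contact force between cap and bottle below 0.1 N and linear speed of cap below 0.03 m/s and distance of each of tin, bearing, piston from where it was at the start of the episode below 0.04 m); the arm keeps its last pose, push and grip.
It fails at once if the bottle is tipped by more than 40 degrees (angle between bottle's own z axis and vertical above 0.7 rad).
It fails at once if the tin is pushed more than 40 mm away (distance of tin from where it was at the start of the episode above 0.04 m).
It fails at once if the bearing is pushed more than 40 mm away (distance of bearing from where it was at the start of the episode above 0.04 m).
It fails at once if the piston is pushed more than 40 mm away (distance of piston from where it was at the start of the episode above 0.04 m).
It also fails if it takes over 53 s, if anything falls off the work surface, if the arm or the gripper's body presses on something with over 40 N, if the wrist force passes 120 N, or if a joint passes its speed limit or range.

## Working session

There is one attempt and no reset: what is moved stays moved. The work goes in short steps, Python scripts to look and compute and a tool call to move; the robot and the scene stay as the last step left them, time stands still between calls to the robot, and variables do not carry over. Pictures are saved under pics/ and viewed, at most 10 in all, crops included, and the job is handed in when it is done.

Besides the shell and the picture viewer there is one more tool, called after "Emit:" as name(argument=value, ...) on one line, values as JSON. carry_out: Moves the arm, as the interface text tells. Its arguments: {"type":"object","properties":{"targets":{"type":"string"}},"required":["targets"]}

```bash
mkdir -p pics
cat > h.py <<'E'
import numpy as np, cv2
from workcell import monitor, cams, job
def snap(name, fn):
    s=cams.snapshot(name); cv2.imwrite(f'pics/{fn}.png', s['img'][:,:,::-1])
    np.savez(f'pics/{fn}.npz', fov=s['vertical_fov'],cx=s['cx'],cy=s['cy'],E=s['extrinsics']); return s
def pix2w(fn,u,v,z,fish=False):
    d=np.load(f'pics/{fn}.npz'); f=240/np.tan(np.radians(d['fov'])/2)
    x,y=(u-d['cx'])/f,(v-d['cy'])/f
    if fish:
        r=np.hypot(x,y); ray=np.array([x/r*np.sin(r),y/r*np.sin(r),np.cos(r)])
    else: ray=np.array([x,y,1.])
    E=d['E']; w=E[:3,:3]@ray; o=E[:3,3]; return o+w*(z-o[2])/w[2]
E
python3 - <<'E'
from h import *
for n in('top','scene'):
    s=snap(n,n+'0'); print(n,s['vertical_fov'],s['cx'],s['cy'],s['extrinsics'].round(3).tolist())
o=monitor.observe(); print(o)
E
```

```text
top 49.493724723823576 325.4277778062628 253.9540567288867 [[-0.021, -0.985, 0.169, 376.523], [-1.0, 0.018, -0.019, -66.66], [0.015, -0.169, -0.985, 1148.062], [0.0, 0.0, 0.0, 1.0]]
scene 45.633843445373905 318.5800075236682 235.70618687092932 [[0.628, 0.629, -0.458, 1191.299], [0.778, -0.52, 0.352, -541.409], [-0.017, -0.578, -0.816, 1255.739], [0.0, 0.0, 0.0, 1.0]]
{'clock': 0.1, 'joint_pos': array([ 1.20778881,  0.52192249, -0.03635531,  1.59990425,  0.02119806,
        1.02111594, -0.11281321]), 'joint_vel': array([-7.12844844e-05, -9.92292729e-04,  1.12328989e-03, -1.28077035e-03,
        2.78821829e-04,  8.21449516e-04,  8.87237338e-04]), 'joint_efforts': array([ 3.48697540e-03, -9.28484273e+01,  1.98436193e+00, -3.70533299e+01,
        1.82259106e-02,  5.35824511e-03, -1.49985402e-05]), 'position': array([ 180.30474944, -598.13292236,  230.81960649]), 'tool_rot': array([-4.73061980e-04,  9.89302121e-01,  1.45880367e-01, -9.57050889e-05]), 'contact_force': array([ 0.48327416, -0.1458555 , -0.72084348]), 'torque': array([ 0.0760912 , -0.02247902, -0.02938771]), 'finger_force': 0.0, 'opening': 0.9992896141848124}
```

View pics/top0.png

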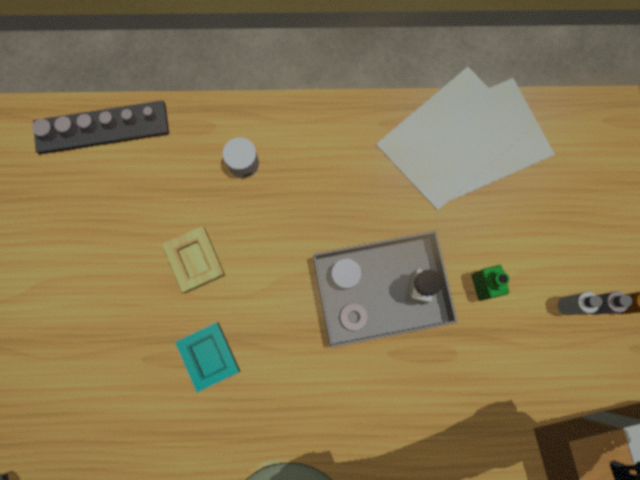

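View pics/scene0.png

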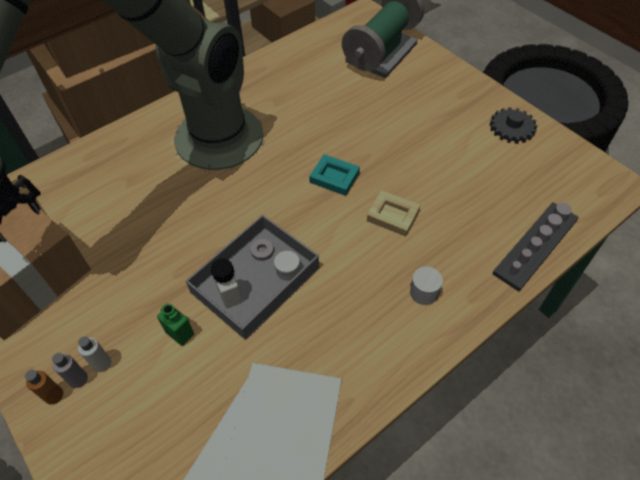

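The top view shows the white bottle with its black cap at about (426,283) in the grey bin. The plywood holder is the tan block at (193,259); the teal one is a decoy. The piston is at (240,155). I'll enlarge the holder and the bottle.

Run:
```python
from h import *
a=cv2.imread('pics/top0.png')
c1=cv2.resize(a[220:300,153:233],None,fx=5,fy=5,interpolation=cv2.INTER_CUBIC)
c2=cv2.resize(a[245:325,385:465],None,fx=5,fy=5,interpolation=cv2.INTER_CUBIC)
cv2.imwrite('pics/c1.png',cv2.convertScaleAbs(np.hstack([c1,c2]),alpha=1.4))
```

```text
(no output)
```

View pics/c1.png

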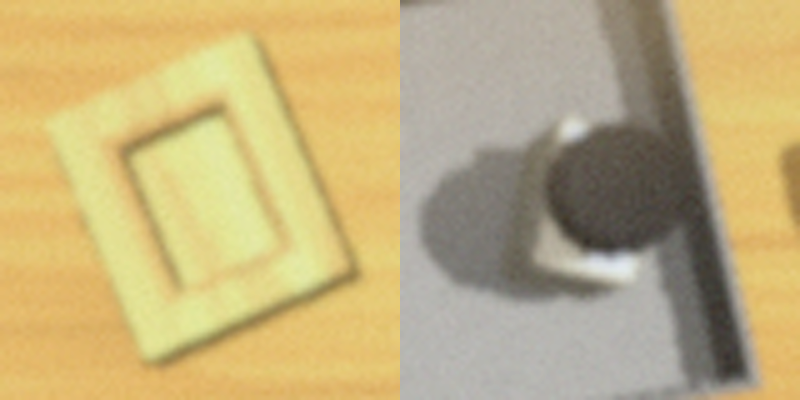

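Run:
```python
from h import *
P=[pix2w('top0',153+u/5,220+v/5,30)[:2] for u,v in [(258,35),(48,122),(148,360),(355,269)]]
P=np.array(P);print(P.round(1),P.mean(0))
for i in range(4):
    d=P[(i+1)%4]-P[i];print(np.hypot(*d).round(1),np.degrees(np.arctan2(d[1],d[0])).round(1))
print('cap',pix2w('top0',385+222/5,245+187/5,143))
A=pix2w('top0',385+175/5,245+120/5,93);B=pix2w('top0',385+133/5,245+268/5,93);C=pix2w('top0',385+235/5,245+283/5,93)
for d in(B-A,C-B):print(np.hypot(*d[:2]),np.degrees(np.arctan2(d[1],d[0])))
for u,v in [(315,255),(435,234),(455,321),(330,344)]:print('bin',pix2w('top0',u,v,60))
for u,v in [(346,274),(240,153)]:print(pix2w('top0',u,v,50))
from scipy.spatial.transform import Rotation as R
print(R.from_quat(monitor.observe()['tool_rot'][[1,2,3,0]]).as_matrix().round(3))
```

```text
[[632.6 175.6]
 [595.4 265.9]
 [490.7 219.9]
 [528.4 132. ]] [561.75313628 198.35225202]
97.7 112.4
114.3 -156.3
95.7 -66.8
112.9 22.7
cap [ 488.69613565 -286.8972494   143.        ]
63.64856506683223 161.4576437489044
41.80578920073116 -99.4929998995212
bin [560.88591198 -65.11377076  60.        ]
bin [ 601.83069143 -322.80266872   60.        ]
bin [ 416.21103174 -354.14863154   60.        ]
bin [374.43228647 -92.76946329  60.        ]
[ 520.39742624 -130.30816898   50.        ]
[793.94245344  96.45349645  50.        ]
[[ 0.957  0.289 -0.   ]
 [ 0.289 -0.957  0.001]
 [-0.    -0.001 -1.   ]]
```

The holder measures 114 x 97 mm, as it should, at (562,198) with yaw about 23°. The cap is at (489,-287). I'll move above the bottle for a close look.

Emit:
carry_out(targets="0 0 0 2.5 2.5 0.5 1;0 0 0 2.5 2.5 0.5 1;0 0 0 2.5 2.5 0.5 1;0 0 0 2.5 2.5 0.5 1;0 0 0 2.5 2.5 0 1;0 0 0 2.5 2.5 0 1;0 0 0 2.5 2.5 0 1;0 0 0 2.5 2.5 0 1;0 0 0 2.5 2.5 0 1;0 0 0 2.5 2.5 0 1;0 0 0 2.5 2.5 0 1;0 0 0 1.5 1.5 0 1;0 0 0 0 0 0 1;0 0 0 0 0 0 1")

```text
clock: 1.5
position: [470.1, -308.4, 251.0]
tool_rot: [-0.0, 0.989, 0.146, -0.0]
contact_force: [-1.4, 0.1, -0.8]
opening: 1.001
finger_force: 0.0
```

Run:
```python
from h import *
s=snap('wrist','w1');print(s['vertical_fov'],s['extrinsics'].round(2).tolist());o=monitor.observe();print(o['position'],o['tool_rot'],o['joint_pos'])
```

```text
65.70646984690485 [[0.29, -0.91, -0.3, 546.76], [-0.96, -0.27, -0.09, -285.23], [0.0, 0.31, -0.95, 393.03], [0.0, 0.0, 0.0, 1.0]]
[ 469.75348577 -308.92271131  251.08188707] [-1.90736035e-05  9.89344517e-01  1.45592943e-01 -3.48901384e-04] [ 0.58413397  0.40332977 -0.14581536  1.7406601   0.06811624  1.00309291
 -0.86539943]
```

View pics/w1.png

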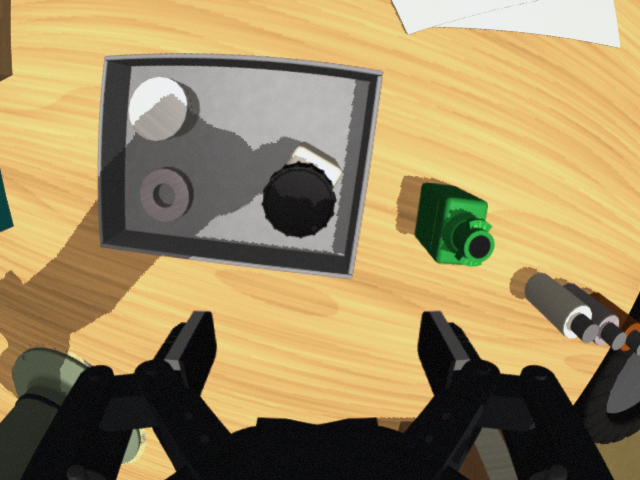

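The wrist picture shows the cap top centred at about (300,199). The white bottle shows beyond it, with its far edge from (299,144) to (342,168).

Run:
```python
from h import *
print('cap',pix2w('w1',300,198,143,1), pix2w('w1',264,199,143,1),pix2w('w1',336,200,143,1))
a=cv2.imread('pics/w1.png')
cv2.imwrite('pics/w1c.png',cv2.convertScaleAbs(cv2.resize(a[130:250,240:360],None,fx=5,fy=5,interpolation=cv2.INTER_CUBIC),alpha=1.3,beta=30))
```

```text
cap [ 495.74420765 -288.83003843  143.        ] [ 488.08299376 -265.14946466  143.        ] [ 501.51963501 -312.85672789  143.        ]
```

View pics/w1c.png

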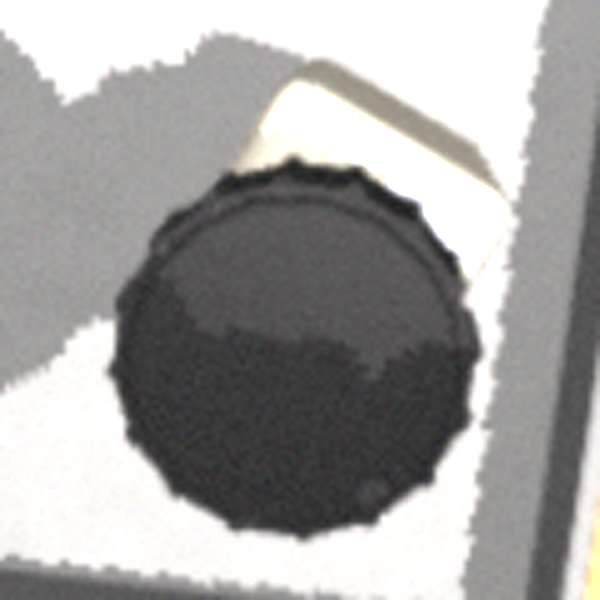

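Run:
```python
from h import *
p=lambda u,v,z:pix2w('w1',240+u/5,130+v/5,z,1)[:2]
for n,a,b in[('end',(310,85),(490,190)),('endfull',(290,80),(513,205)),('left',(272,110),(240,168)),('right',(510,210),(468,275)),('bot',(325,60),(480,148))]:
  A,B=p(*a,93),p(*b,93);d=B-A;print(n,A.round(1),B.round(1),np.hypot(*d).round(1),np.degrees(np.arctan2(d[1],d[0])).round(1))
m=(p(290,80,93)+p(513,205,93))/2
for u,v in[(296,355),(110,360),(480,355),(296,537)]:print(p(u,v,143))
print(m)
```

```text
end [ 526.3 -279.3] [ 518.3 -312. ] 33.6 -103.7
endfull [ 526.1 -276. ] [ 517.  -316.3] 41.3 -102.7
left [ 520.7 -274.6] [ 510.1 -272.3] 10.8 167.5
right [ 516.1 -316.1] [ 503.9 -312.8] 12.7 164.8
bot [ 530.8 -280.5] [ 524.4 -308.4] 28.7 -103.0
[ 493.56714431 -288.8881406 ]
[ 485.64558928 -264.34564503]
[ 500.84987893 -313.06755289]
[ 468.39970281 -296.11605887]
[ 521.59308857 -296.16425528]
```

The bottle's yaw is about -13°, and the cap is at (491.5,-288.5). I'll go down and grip it.

Emit:
carry_out(targets="0 0 0 1.1 1 0 1;0 0 0 1.1 1 0 1;0 0 0 0 0 -3 1;0 0 0 0 0 -3 1;0 0 0 0 0 -3 1;0 0 0 0 0 -2.5 1;0 0 0 0 0 -1.7 1;0 0 0 0 0 -1 1;0 0 0 0 0 0 1;0 0 0 0 0 0 1")

```text
clock: 2.55
position: [492.9, -288.4, 109.9]
tool_rot: [0.0, 0.989, 0.146, 0.0]
contact_force: [-0.0, -0.9, 0.7]
opening: 1.002
finger_force: 0.0
```

Emit:
carry_out(targets="0 0 0 0 0 0 0;0 0 0 0 0 0 0;0 0 0 0 0 0 0;0 0 0 0 0 0 0;0 0 0 0 0 0 0;0 0 0 0 0 0 0;0 0 0 0 0 0 0;0 0 0 0 0 0 0")

```text
clock: 3.35
position: [492.6, -288.4, 109.7]
tool_rot: [0.0, 0.989, 0.146, 0.0]
contact_force: [-0.3, 1.7, 6.2]
opening: 0.576
finger_force: 61.0
```

Emit:
carry_out(targets="0 0 0 0 0 0.7 0;0 0 0 0 0 1.5 0;0 0 0 0 0 2 0;0 0 0 0 0 2 0;0 0 0 0 0 2 0;0 0 0 0 0 1.2 0;0 0 0 0 0 0.6 0;0 0 0 0 0 0 0")

```text
clock: 4.15
position: [492.4, -288.5, 209.6]
tool_rot: [0.0, 0.989, 0.146, 0.0]
contact_force: [0.2, -0.8, -2.4]
opening: 0.572
finger_force: 63.3
```

Emit:
carry_out(targets="0 0 1 0.2 1.2 0 0;0 0 2 0.4 2 0 0;0 0 2 0.4 2.8 0 0;0 0 2 0.4 2.8 0 0;0 0 2 0.4 2.8 0 0;0 0 2 0.4 2.8 0 0;0 0 2 0.4 2.8 0 0;0 0 2 0.4 2.8 0 0;0 0 2 0.4 2.8 0 0;0 0 2 0.4 2.8 0 0;0 0 2 0.4 2.8 0 0;0 0 2 0.4 2.8 0 0;0 0 2 0.4 2.8 0 0;0 0 2 0.4 2.8 0 0;0 0 2 0.4 2.8 0 0;0 0 2 0.4 2.8 0 0;0 0 2 0.4 2.8 0 0;0 0 2 0.3 2 0 0;0 0 1 0 1.5 0 0;0 0 0 0 0.7 0 0")

```text
clock: 6.15
position: [560.7, 207.2, 209.0]
tool_rot: [-0.0, 0.895, 0.445, -0.0]
contact_force: [0.7, -0.3, -3.2]
opening: 0.575
finger_force: 63.2
```

Emit:
carry_out(targets="0 0 0 0 0 0 0;0 0 0 0 0 0 0;0 0 0 0 0 0 0")

```text
clock: 6.45
position: [561.5, 204.3, 209.3]
tool_rot: [0.0, 0.896, 0.444, -0.0]
contact_force: [-0.7, -0.3, -2.7]
opening: 0.573
finger_force: 63.2
```

Run:
```python
from h import *
s=snap('wrist','w2');snap('top','t2');o=monitor.observe();print(o['position'],o['tool_rot'],o['joint_pos'],o['contact_force'])
```

```text
[561.53257486 204.72999319 209.3843392 ] [1.61068839e-04 8.96079415e-01 4.43893745e-01 4.42424452e-06] [-0.17506074  0.52477513 -0.39313556  1.68313659  0.233574    0.98020172
 -1.30229592] [-0.09433696  0.14171736 -2.94199237]
```

View pics/w2.png

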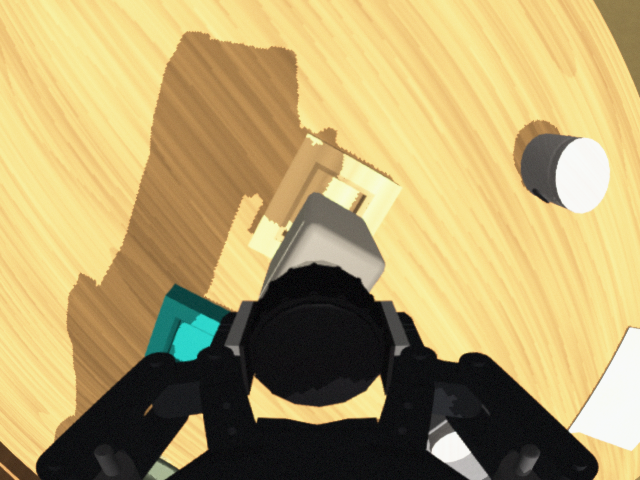

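Wrist view: the bottle hangs upright under the cap over the holder. The holder's corners are at about (308,133), (401,185) and (250,245). I'll enlarge this to compare the bottle's pose with the holder's.

Run:
```python
from h import *
a=cv2.imread('pics/w2.png')
cv2.imwrite('pics/w2c.png',cv2.convertScaleAbs(cv2.resize(a[120:270,230:410],None,fx=4,fy=4,interpolation=cv2.INTER_CUBIC),alpha=0.9))
```

```text
(no output)
```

View pics/w2c.png

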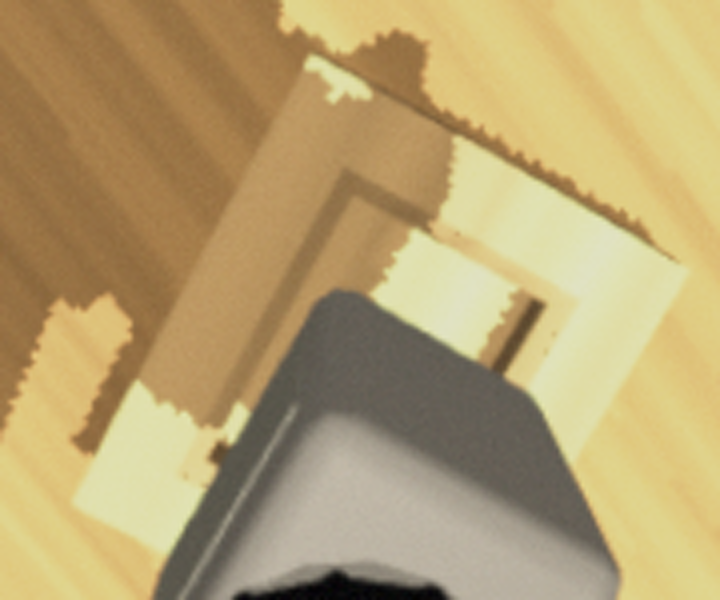

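Run:
```python
from h import *
p=lambda u,v,z:pix2w('w2',230+u/4,120+v/4,z,1)[:2]
A,B,C=p(310,55,30),p(688,265,30),p(72,500,30)
def pr(n,d):print(n,np.hypot(*d).round(1),np.degrees(np.arctan2(d[1],d[0])).round(1))
pr('short',A-B);pr('long',A-C);print('centre',(B+C)/2)
a,b=p(345,290,104.7),p(530,385,104.7);pr('botend',a-b);print((a+b)/2)
c,d=p(325,412,192.7),p(620,578,192.7);pr('topend',c-d);print((c+d)/2)
e,f=p(160,590,104.7),p(325,295,104.7);pr('side',f-e)
print(p(316,0,0))
print('capw',pix2w('w2',318,352,242.5,1))
```

```text
short 95.0 114.3
long 114.4 23.6
centre [566.20037998 200.53592758]
botend 35.8 115.3
[589.7378042  216.02254106]
topend 39.5 112.5
[589.42873859 217.3033301 ]
side 61.3 23.4
[607.06457382 275.99954279]
capw [563.87072732 207.29429    242.5       ]
```

Emit:
carry_out(targets="0 0 0 0.45 -0.5 -0.5 0;0 0 0 0 0 -1.5 0;0 0 0 0 0 -2 0;0 0 0 0 0 -1.5 0;0 0 0 0 0 -0.8 0;0 0 0 0 0 0 0;0 0 0 0 0 0 0;0 0 0 0 0 0 0")

```text
clock: 7.35
position: [566.2, 200.8, 147.0]
tool_rot: [0.0, 0.896, 0.444, 0.001]
contact_force: [-0.8, -0.4, -2.8]
opening: 0.576
finger_force: 63.2
```

Run:
```python
from h import *
s=snap('wrist','w3');o=monitor.observe();print(o['position'],o['contact_force'])
a=cv2.imread('pics/w3.png')
cv2.imwrite('pics/w3c.png',cv2.convertScaleAbs(cv2.resize(a[140:310,210:400],None,fx=3.5,fy=3.5,interpolation=cv2.INTER_CUBIC),alpha=0.9))
```

```text
[566.22741281 200.80841697 146.9913488 ] [-0.07744247 -0.92375339 -2.89321183]
```

View pics/w3c.png

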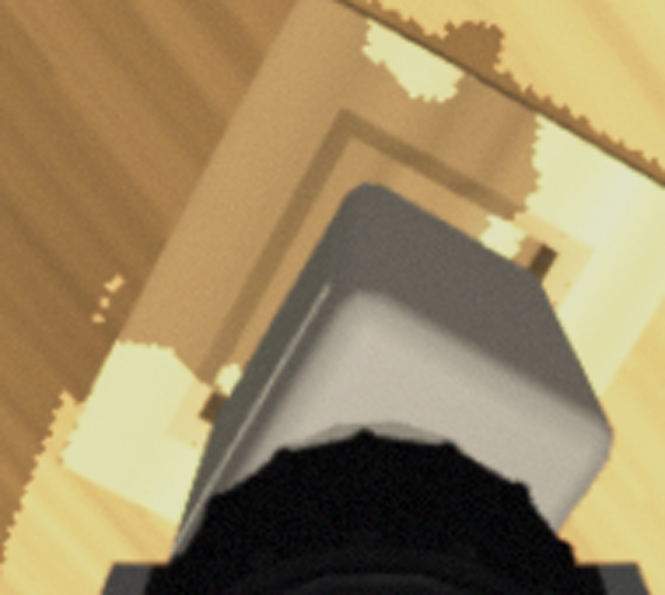

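Run:
```python
from h import *
p=lambda u,v,z:pix2w('w3',210+u/3.5,140+v/3.5,z,1)[:2]
def pr(n,d):print(n,np.hypot(*d).round(1),np.degrees(np.arctan2(d[1],d[0])).round(1))
t=np.radians(23.6);ux=np.array([np.cos(t),np.sin(t)]);uy=np.array([-ux[1],ux[0]])
L=lambda P:np.array([P@ux,P@uy]).round(1)
tcp=np.array([566.2,200.8]);print('tcp',L(tcp))
a,b=p(340,110,30),p(597,245,30);pr('pocket end',a-b);print('pocket ctr',L((a+b)/2-40*ux))
a,b=p(345,140,30),p(345,145,30)
C=p(65,462,30);A=p(305,-3,30);print('C ctr',L(C+58*ux-48*uy));pr('long',A-C);print('topedge',L(p(340,0,30))-[58,0],L(p(662,183,30))-[58,0])
l=p(120,340,30);print('left outer edge uy',L(l)-[0,48])
for u,v in[(375,183),(455,232),(535,275),(352,195),(300,290)]:print('bot',L(p(u,v,42.3)))
```

```text
tcp [599.2 -42.7]
pocket end 59.5 115.2
pocket ctr [598.2 -43.3]
C ctr [599.2 -45.2]
long 112.7 23.9
topedge [598.8  -2.9] [599.  -78.1]
left outer edge uy [572.7 -44. ]
bot [629.8 -25.8]
bot [628.9 -44.1]
bot [629.2 -62.2]
bot [625.5 -23.1]
bot [604.  -23.3]
```

The bottle's underside lies within about 1 mm of the pocket's centre, so I'll lower it.

Emit:
carry_out(targets="0 0 0 0 0 -0.7 0;0 0 0 0 0 -0.8 0;0 0 0 0 0 -0.8 0;0 0 0 0 0 -0.6 0;0 0 0 0 0 -0.4 0;0 0 0 0 0 -0.2 0;0 0 0 0 0 0 0;0 0 0 0 0 0 0;0 0 0 0 0 0 0")

```text
clock: 8.3
position: [566.0, 200.7, 111.5]
tool_rot: [0.0, 0.896, 0.444, 0.0]
contact_force: [-0.2, -0.0, -1.1]
opening: 0.574
finger_force: 63.3
```

Emit:
carry_out(targets="0 0 0 0 0 -0.1 0;0 0 0 0 0 0 0;0 0 0 0 0 0 0;0 0 0 0 0 0 0")

```text
clock: 8.7
position: [566.1, 200.7, 110.7]
tool_rot: [0.0, 0.896, 0.444, 0.0]
contact_force: [-1.6, -1.3, 5.9]
opening: 0.573
finger_force: 64.1
```

Emit:
carry_out(targets="0 0 0 0 0 -0.2 0;0 0 0 0 0 -0.2 0;0 0 0 0 0 0 0;0 0 0 0 0 0 0")

```text
clock: 9.1
position: [566.1, 200.7, 106.8]
tool_rot: [0.0, 0.896, 0.444, 0.0]
contact_force: [-3.2, -0.1, 10.0]
opening: 0.572
finger_force: 64.4
```

Force and depth agree with about 4.5 mm of press. I'll press slightly more and turn anticlockwise (+z).

Emit:
carry_out(targets="0 0 0 0 0 -0.05 0;0 0 2 0 0 0 0;0 0 4 0 0 0 0;0 0 5 0 0 0 0;0 0 5 0 0 0 0;0 0 5 0 0 0 0;0 0 5 0 0 0 0;0 0 5 0 0 0 0;0 0 5 0 0 0 0;0 0 0 0 0 0 0")

```text
clock: 10.1
position: [566.7, 201.0, 106.6]
tool_rot: [0.0, 0.714, 0.701, 0.001]
contact_force: [-0.1, 0.8, 10.3]
opening: 0.578
finger_force: 64.5
```

Emit:
carry_out(targets="0 0 5 0 0 0 0;0 0 5 0 0 0 0;0 0 5 0 0 0 0;0 0 5 0 0 0 0;0 0 5 0 0 0 0;0 0 5 0 0 0 0;0 0 5 0 0 0 0;0 0 5 0 0 0 0;0 0 4 0 0 0 0;0 0 0 0 0 0 0;0 0 0 0 0 0 0;0 0 0 0 0 0 0")

```text
clock: 11.3
position: [566.7, 201.0, 106.6]
tool_rot: [0.001, 0.401, 0.916, 0.001]
contact_force: [-0.1, 0.5, 9.6]
opening: 0.577
finger_force: 64.5
```

Run:
```python
from h import *
o=monitor.observe();print({k:np.round(o[k],3) for k in('joint_pos','position','tool_rot','contact_force','torque')})
snap('wrist','w4')
a=cv2.imread('pics/w4.png');b=cv2.imread('pics/w3.png')
cv2.imwrite('pics/w4c.png',cv2.resize(a,(0,0),fx=1,fy=1))
```

```text
{'joint_pos': array([ 0.028,  0.729, -0.699,  1.742,  0.586,  0.888, -0.181]), 'position': array([566.653, 200.982, 106.599]), 'tool_rot': array([0.001, 0.401, 0.916, 0.001]), 'contact_force': array([-0.071,  0.52 ,  9.61 ]), 'torque': array([-0.018, -0.026,  0.006])}
```

View pics/w4c.png

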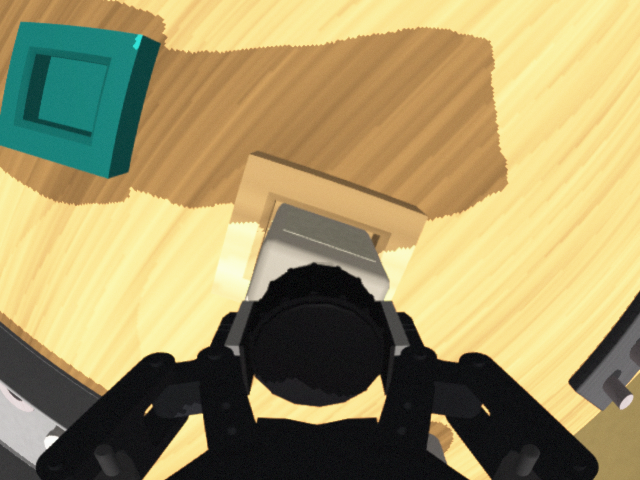

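The wrist view shows the bottle seated in the pocket, in line with it. The hand has turned 83° with the cap unslipped in the fingers, and the torque is near zero, so the cap should be free. I'll lift straight up.

Emit:
carry_out(targets="0 0 0 0 0 0.2 0;0 0 0 0 0 0.3 0;0 0 0 0 0 0.4 0;0 0 0 0 0 0.5 0;0 0 0 0 0 0.6 0;0 0 0 0 0 0.8 0;0 0 0 0 0 1 0;0 0 0 0 0 1.5 0;0 0 0 0 0 1.5 0;0 0 0 0 0 1.5 0;0 0 0 0 0 1.5 0;0 0 0 0 0 1.2 0;0 0 0 0 0 0.8 0;0 0 0 0 0 0.4 0;0 0 0 0 0 0 0;0 0 0 0 0 0 0;0 0 0 0 0 0 0;0 0 0 0 0 0 0")

```text
clock: 13.15
position: [565.7, 200.6, 227.4]
tool_rot: [-0.0, 0.401, 0.916, -0.0]
contact_force: [0.1, 0.5, 0.0]
opening: 0.576
finger_force: 63.5
```

Run:
```python
from h import *
print(monitor.observe()['contact_force'])
a=snap('wrist','w5')['img'];b=snap('scene','s5')['img']
cv2.imwrite('pics/fin.png',np.hstack([cv2.resize(a[150:430,160:480],(400,350)),cv2.resize(b[110:250,320:480],(400,350))])[:,:,::-1])
```

```text
[0.09953532 0.50562571 0.01999364]
```

View pics/fin.png

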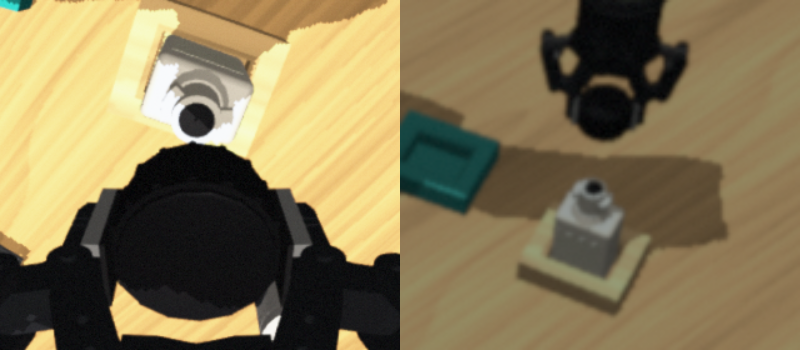

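The bottle stands open and upright in the holder, and the cap is held level about 10 cm above its mouth. Handing in.

```bash
python3 -c "
from h import *
print(job.close_job())"
```

```text
the job is handed in; nothing more can be done
None
```

I handed the job in at about 13 s: the bottle stands upright in the plywood holder's pocket, and its cap, unlocked and lifted off, is gripped level about 10 cm above the mouth; the hand-in call returned no verdict, and I didn't re-measure the tin, bearing and piston at the end.

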